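Slide the work board home and swing its keeper over

TASK

With a fingertip, gently push the plywood work board along its rails from its rear edge until you feel it drop into the locating notches and lie flat on the rails, with the bearing still riding on it. Then push the peg of the steel keeper so that the keeper swings right round over the board's edge, square across it, and come clear. Nothing is to be grasped or lifted: do not touch the bearing, and leave the other things on the bench where they are.

Things in the scene. Friction and masses are not known exactly. Their poses are not given: they have to be found in the camera images.
- stand: Low twin-rail aluminium stand on dark steel cross feet (8 mm high), fixed to the bench, 268 mm long, 170 mm wide. Origin: on the bench under the board's home centre. +x: the way the board is pushed home; z up. Rails from x = -175 to +85 mm, tops 30 mm up, open between them (29 mm either side of the centre line). Side guides at y = +-62 mm, 42 mm high. Nothing on it but the keeper is taller.
- home (a point): Where the board's origin lies when home: on the stand's centre line, 30 mm above the bench. Each rail has two notches, 26 mm long and 8 mm deep: in its outer track 45 mm ahead of this point, in its inner track 45 mm behind it. Two end stops (44 mm high, 30 to 67 mm off the centre line) would stop a board that overran the notches 25 mm past home.
- board: Loose plywood board 120 x 120 x 15 mm, about 0.4 kg, axes along the stand's. Origin: centre of its underside. Four steel lugs below, 20 mm long, 6 mm high, front pair wider apart, drop only when all are over their notches (3 mm play each way). Underside 36 mm above the bench while sliding, 30 mm when home. Starts 50 to 90 mm short of home (stand -x), 2 mm side play.
- board_rear (a point): Middle of the board's rear (-x) face, the one to push on, at half the thickness; the face spans 36 to 51 mm above the bench while sliding, 30 to 45 mm when home. Sliding takes roughly 2 to 5 N; once home the notch walls stop it and the force rises. Pushed fast it may skip over the notches.
- bearing: Ball bearing, 47 mm across, 14 mm high, 0.1 kg, lying loose on the front half of the board. Origin: centre of its underside.
- keeper (a joint): Flat steel bar, 16 mm wide, 6 mm thick, swivelling on a post on the stand's +y side; underside 48 mm above the bench, 3 mm over a seated board, too low for one not dropped. 0 rad: points to the stand's -x, outside the guides; grows counter-clockwise from above; stop at 1.57: points to the stand's -y, square over the board's edge. Starts at -0.4 to 0.1, stays where left; 0.05 N m friction.
- keeper_pivot (a point): Axis of the keeper, at the height of the bar's underside; fixed on the stand at x = -35, y = 85 mm, 48 mm above the bench.
- keeper_peg (a point): Upright round steel peg near the keeper's free end to push on: 12 mm thick, 28 mm tall, from 54 to 82 mm above the bench, 58 mm from the pivot. The point is at mid-height of the peg (68 mm above the bench), on its axis.
- piston: Bystander, loose on the bench: engine piston, 48 mm across, 48 mm tall. Origin: centre of its underside.
There are look-alikes about, which are no part of the job. Leave any orange look-alike of the bearing alone.

How it is judged:
On the way, in this order (a step that is already met when the one before it is completed fails the run):
1. the board has dropped into the notches and lies flat on the rails (z of board in the frame of stand between 0.027 and 0.0325 m and x of board in the frame of stand between -0.006 and 0.006 m and angle between board's own z axis and vertical below 0.025 rad and linear speed of board below 0.02 m/s), for 0.2 s.
2. the keeper is swung over the board's edge (value of joint keeper above 1.4 rad), for 0.2 s.
At the end, for the whole second after the job is handed in: The board lies in its notches (underside less than 2.5 mm above the rail tops, within 6 mm of home, level within 0.025 rad) at rest, the keeper is turned to more than 1.4 rad across its edge, and the bearing lies flat on the board (all of step 1 and value of joint keeper above 1.4 rad and velocity of joint keeper below 0.05 rad/s and z of bearing in the frame of board between 0.01 and 0.02 m and linear speed of bearing below 0.02 m/s); the robot touches nothing.
It fails at once if the board is lifted more than 9 mm above its sliding height (z of board in the frame of stand above 0.045 m).
It fails at once if the bearing is lifted or falls off the board (not (z of bearing in the frame of board between 0.005 and 0.025 m)).
It fails at once if the bearing is touched by the robot (contact force between any of the fingers, the arm and bearing above 0.5 N).
It fails at once if the board is shoved at more than 0.5 m/s (linear speed of board above 0.5 m/s).
It fails at once if the piston is moved more than 20 mm (distance of piston from where it was at the start of the episode above 0.02 m).
It also fails if it takes over 56 s, if anything falls off the work surface, if the arm or the gripper's body presses on something with over 40 N, if the wrist force passes 120 N, or if a joint passes its speed limit or range.

ROBOT

A 6-joint arm with a two-finger parallel gripper is mounted at the origin on a cart in front of the work surface, level with it; the furniture and walls round the work are solid. World frame = base frame: x ahead of the robot, y to its left, z up, the work surface at z = 0. Lengths are in m, angles in rad, forces in N, time in s.
With the tool pointing down it reaches from about 0.375 to 0.75 m from the base axis. Payload 9 kg.
Tool frame: the origin (TCP) lies on the front face of the gripper's body, between the roots of the fingers; the fingertips stand 73 mm ahead of it and the grasp point (between the pads) lies 54 mm ahead of it; z points along the fingers, y is the line along which they close (so a half turn about z gives the same grasp; the last joint's range is limited). The gripper opens to 85 mm and grips with 20 to 120 N. Pads are 22 mm wide; open, the fingers measure 114 mm over their backs; the gripper's body (76 mm by 85 mm) begins 54 mm behind the grasp point. The pads swing forward as they close: fully open they stand 13 mm farther back than shut.
Start: joints at [-1.365, 0.104, 0.097, 1.564, 0, 1.353], TCP at [0.247, -0.547, 0.304] pointing down, gripper open.
Joint ranges: [-2.99, 2.99], [-0.84, 1.86], [-1.1, 1.16], [-1.84, 2.11], [-1.51, 1.56], [-3.14, 3.14]. Speed limits (rad/s): [2.22, 2.22, 2.57, 3.14, 3.14, 3.14].

INTERFACE

Orientations are given as a rotation vector (axis times angle).
In Python, from rig import * gives the robot as it stands.
- The arm moves only by the tool servo_tool, never from a script. Its argument "motion" is text: rows parted by semicolons, each of 4 numbers parted by spaces: the shift along the tool's x, y, z each as a share of 100 mm, from -1 to 1, then the turn about the tool's z as a share of pi/2 rad, from -1 to 1. A call has 1 to 12 rows; each row shifts and turns the commanded pose from where the row before left it, along the tool's axes as they then stand; what a row does not reach is not made up. A row lasts 1/12 s, in which the tool goes at most 41.7 mm and 7.16 degrees, less where a joint would pass 70% of its speed; a pose out of reach is approached as far as the arm can. A call with a number of a shift or a turn outside -1 to 1 is refused whole. A call with a gripper value outside its range is refused whole. "claw" is the closure, from -1 (fully open) to 1 (shut), so that 0 is half open, set as the call begins (left out, the last holds). The fingers move at their own pace and stop on an object; the grip force is fixed at half the most. Time passes only in rows, so rows that do not move let the fingers close. It gives the time, the measured TCP pose, the force, the opening and the grip force at its end, in the units of the state.
- sense(): the state, without advancing time (a new reading comes with each control period).
- read_camera(name): name is "scene" or "top" or "wrist"; returns a dict with "color" (480x640x3 uint8, red, green, blue), "fx", "fy", "cx", "cy" (pixels), "cam_to_world" (4x4, takes a point from camera to world coordinates); the wrist camera has in their place "mount" (4x4, takes a point from camera to tool coordinates, whose origin is the TCP and whose axes are the flange's). Camera axes: x right, y down, z forward; pixel columns grow to the right and rows downward; lengths in m; the calibration is good to about 2 mm. A picture is of the moment at which its call begins: read the wrist's pose just before it. There is no depth.
- close_job(): hands the job in; it is judged then, once.
Trained networks look in a picture, given as the dict that the camera call returned (one of the last four; its "shot" number tells which), for a name from the list of things; names that differ only in an ending like _2 or _b are one class to them, and where a whole thing is asked for, a point or a joint stands for the part that bears it (a point fixed in the world has none). Each returns a list of dicts, best first, with "score" (0 to 1); they miss things now and then, are a little off and sometimes report something else, mostly with a low value. They report only what shows in the picture. A call takes as long as a camera call. They do not tell look-alikes from the thing itself.
- spot_in(picture, target): "uv" ([column, row] in pixels, amid what is visible of it).
- trace(picture, target): "region" (480x640 bool, what is visible of it) and "uv" ([column, row] in pixels, amid what is visible of it).
- landmark_of(picture, target): "uv" ([column, row] in pixels: a listed point, or the origin of a listed thing).
The state is a dict: "time": time; "joint_positions": joint angles; "qd": joint speeds; "joint_efforts": joint torques, N m; "tool_pos": TCP position; "tool_rot": TCP orientation; "force": force on the tool from outside, world axes, zero at the start; "torque": the same for the moment, N m; "gripper_width": finger opening in m; "grasp_force": force on a finger pad.
Only numpy, scipy, OpenCV 4.12 (cv2) and the standard library are available. Lean on these libraries where they do the work, as an engineer would, in place of code of your own. Each camera call takes 0.05 s, during which the arm holds its last target. There are 200 camera calls.

## Working session

There is one attempt and no reset: what is moved stays moved. The work goes in short steps, Python scripts to look and compute and a tool call to move; the robot and the scene stay as the last step left them, time stands still between calls to the robot, and variables do not carry over. Pictures are saved under pics/ and viewed, at most 10 in all, crops included, and the job is handed in when it is done.

Besides the shell and the picture viewer there is one more tool, called after ">>>" as name(argument=value, ...) on one line, values as JSON. servo_tool: Moves the arm, as the interface text tells. Shift numbers are shares of 100 mm and turn numbers shares of pi/2 rad, none past 1 either way. Its arguments: {"type":"object","properties":{"motion":{"type":"string"},"claw":{"type":"number"}},"required":["motion"]}

```bash
mkdir -p pics; cat > h.py <<'E'
from rig import *
import numpy as np, cv2
def ray(p,uv):
    d=np.array([(uv[0]-p["cx"])/p["fx"],(uv[1]-p["cy"])/p["fy"],1.]);T=np.array(p["cam_to_world"])
    return T[:3,3],T[:3,:3]@d
def atz(p,uv,z):
    o,d=ray(p,uv);return o+d*(z-o[2])/d[2]
def proj(p,X):
    T=np.linalg.inv(np.array(p["cam_to_world"]));c=T[:3,:3]@np.array(X)+T[:3,3]
    return [p["fx"]*c[0]/c[2]+p["cx"],p["fy"]*c[1]/c[2]+p["cy"]]
E
python3 - <<'E'
from h import *
np.set_printoptions(precision=3,suppress=True)
s=sense();print(s["tool_pos"],s["tool_rot"],s["force"],s["gripper_width"])
Z=dict(stand=0,home=.03,board=.036,board_rear=.0435,bearing=.051,keeper_pivot=.048,keeper_peg=.068,piston=0)
for n in("top","scene"):
    p=read_camera(n);cv2.imwrite(f"pics/{n}.png",p["color"][:,:,::-1]);print(n,np.array(p["cam_to_world"])[:3,3])
    for k,z in Z.items():
        for r in landmark_of(p,k)[:3]: print(k,np.round(r["uv"],1),round(r["score"],2),atz(p,r["uv"],z))
E
```

```text
[ 0.247 -0.547  0.303] [-3.07 -0.66  0.  ] [-0.454  0.653  0.391] 0.08528805294175887
top [ 0.354 -0.355  0.964]
board [333.1 259.8] 0.7 [ 0.477 -0.368  0.036]
board_rear [368.1 259.9] 0.58 [ 0.477 -0.428  0.043]
bearing [235.5 337.7] 0.87 [ 0.34  -0.207  0.051]
bearing [431.8 274.3] 0.81 [ 0.453 -0.537  0.051]
bearing [320.9 254.3] 0.68 [ 0.484 -0.347  0.051]
keeper_pivot [304.4 305.9] 0.79 [ 0.395 -0.321  0.048]
keeper_peg [335.  317.5] 0.6 [ 0.376 -0.372  0.068]
piston [372.  166.3] 0.96 [ 0.658 -0.438  0.   ]
scene [-0.107 -0.94   0.757]
stand [268.  263.8] 0.61 [ 0.475 -0.286  0.   ]
board [299.6 262.4] 0.92 [ 0.487 -0.357  0.036]
bearing [182.3 280.3] 0.7 [ 0.308 -0.252  0.051]
bearing [377.7 337.1] 0.67 [ 0.428 -0.578  0.051]
keeper_pivot [253.2 274.8] 0.82 [ 0.4   -0.329  0.048]
keeper_peg [264.  289.1] 0.89 [ 0.374 -0.385  0.068]
piston [385.8 249.9] 0.67 [ 0.655 -0.426  0.   ]
```

View pics/top.png

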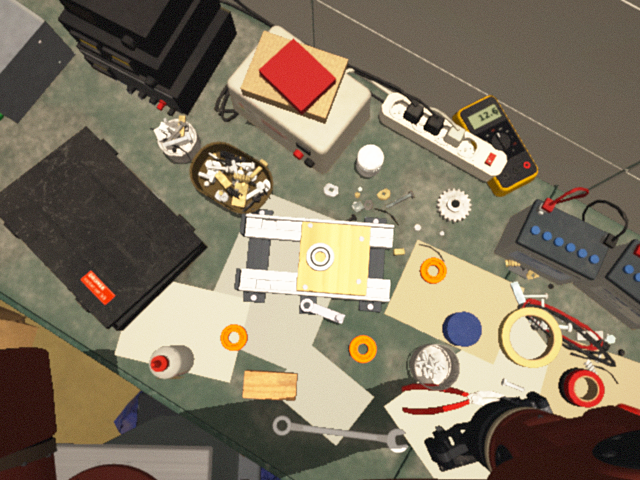

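View pics/scene.png

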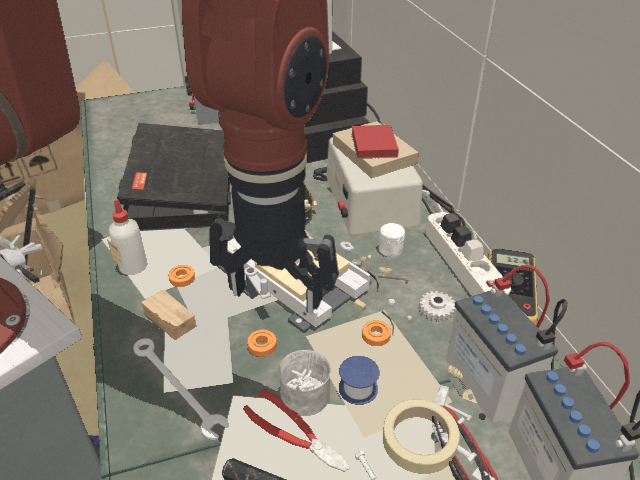

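The top view shows the stand between (240,210) and (395,305), with the board at (333,260), the bearing on it at (320,256) and the keeper at about (304,306) to (340,318). Stand +x runs to image left, which is world +y.

Possible mix-ups:
- **Bearing:** the orange rings at (235,337), (432,271) and (363,349) are look-alikes. The grey one at (320,256) is the real bearing.
- **Keeper:** the spanner at (340,432) could be taken for it. The keeper is the small bar at (322,311).
- **Piston:** the white cylinder at (370,160).

Next I'll refine the stand's yaw and check a close crop.

```bash
python3 - <<'E'
from h import *
np.set_printoptions(precision=4,suppress=True)
p=read_camera("top")
r=trace(p,"board")[0];c,_=cv2.findContours(r["region"].astype(np.uint8),0,1);c=max(c,key=cv2.contourArea)[:,0]
w=np.array([atz(p,q,.051)[:2] for q in c]).astype(np.float32)
print("board rect",cv2.minAreaRect(w*1000))
for r in trace(p,"stand")[:1]:
    c,_=cv2.findContours(r["region"].astype(np.uint8),0,1);c=np.vstack(c)[:,0]
    w=np.array([atz(p,q,.035)[:2] for q in c]).astype(np.float32);print("stand rect",cv2.minAreaRect(w*1000),r["score"])
th=np.deg2rad(87);
for th in np.deg2rad([85,87,89]):
    R=np.array([[np.cos(th),-np.sin(th)],[np.sin(th),np.cos(th)]]);h=np.array([.397,-.325])-R@[-.035,.085]
    print(h,[np.round(proj(p,[*(h+R@np.array(q)),.03])) for q in [(-.175,.05),(.085,.05),(-.175,-.05),(.085,-.05)]])
im=p["color"][190:340,220:420,::-1];cv2.imwrite("pics/crop.png",cv2.resize(im,None,fx=4,fy=4,interpolation=cv2.INTER_CUBIC))
E
```

```text
board rect ((476.9713439941406, -368.38494873046875), (119.98458862304688, 122.37676239013672), 86.59552764892578)
stand rect ((466.91131591796875, -333.892822265625), (269.2272033691406, 189.33558654785156), 86.64540100097656) 0.64
[ 0.4847 -0.2975] [array([390., 294.]), array([241., 278.]), array([395., 237.]), array([249., 222.])]
[ 0.4837 -0.2945] [array([389., 291.]), array([240., 280.]), array([392., 234.]), array([246., 224.])]
[ 0.4826 -0.2915] [array([389., 288.]), array([239., 283.]), array([390., 232.]), array([243., 226.])]
```

View pics/crop.png

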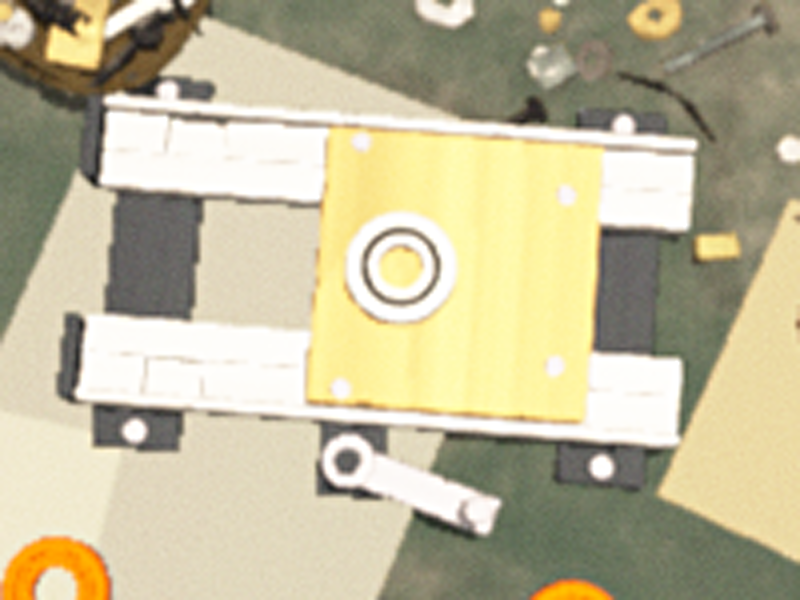

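The crop shows the grey bearing on the board's front half, at crop (400,267), and the keeper bar with its pivot at crop (347,460) and peg at (478,512). It points to the stand's rear and slightly outward, about -0.35 rad. The stand yaw is about 86.6°.

>>> servo_tool(motion="0 0 0 -0.077; 0 0 0 -0.077; 0 0 0 -0.077; 0 0 0 -0.077; 0 0 0 -0.077; 0 0 0 -0.077; 0 0 0 -0.077; 0 0 0 -0.077; 0 0 0 -0.076", claw=1)

```text
time: 1.8
tool_pos: [0.2467, -0.547, 0.3039]
tool_rot: [2.281, 2.161, -0.0]
force: [0.5, 0.5, 0.5]
gripper_width: 0.0001
grasp_force: 0.0
```

>>> servo_tool(motion="0.12 0.273 0.12 0; 0.12 0.273 0.12 0; 0.12 0.273 0.12 0; 0.12 0.273 0.12 0; 0.12 0.273 0.12 0; 0.12 0.273 0.12 0; 0.12 0.273 0.12 0; 0.12 0.273 0.12 0; 0 0 0 0; 0 0 0 0")

```text
time: 2.63
tool_pos: [0.4715, -0.4629, 0.2067]
tool_rot: [-2.283, -2.155, -0.0]
force: [-0.5, 0.5, 0.8]
gripper_width: 0.0001
grasp_force: 0.0
```

```bash
cat >> h.py <<'E'
def tool(X):
    from scipy.spatial.transform import Rotation as Ro
    s=sense();R=Ro.from_rotvec(s["tool_rot"]).as_matrix();print("pos",s["tool_pos"],"xaxis",R[:,0],"F",s["force"],"w",s["gripper_width"])
    return (R.T@(np.array(X)-s["tool_pos"]))*10
E
python3 - <<'E'
from h import *
np.set_printoptions(precision=4,suppress=True)
from scipy.spatial.transform import Rotation as Ro
print(tool([.4713,-.463,.107]))
s=sense();p=read_camera("wrist");T=np.eye(4);T[:3,:3]=Ro.from_rotvec(s["tool_rot"]).as_matrix();T[:3,3]=s["tool_pos"]
p2=dict(p,cam_to_world=T@np.array(p["mount"]))
for k,z in dict(board=.036,board_rear=.0435,bearing=.051,keeper_pivot=.048,keeper_peg=.068).items():
    for r in landmark_of(p,k)[:2]: print(k,np.round(r["uv"]),round(r["score"],2),atz(p2,r["uv"],z))
cv2.imwrite("pics/w1.png",p["color"][:,:,::-1])
E
```

```text
pos [ 0.4715 -0.4629  0.2067] xaxis [0.0575 0.9983 0.0014] F [-0.4828  0.4922  0.7976] w 0.0001303550434801044
[-0.0023 -0.0006  0.9966]
board [325.  92.] 0.63 [ 0.4783 -0.3675  0.036 ]
board_rear [326. 187.] 0.57 [ 0.4759 -0.4246  0.0435]
bearing [322.  42.] 0.81 [ 0.4776 -0.3432  0.051 ]
bearing [132. 180.] 0.58 [ 0.3573 -0.4128  0.051 ]
keeper_peg [137. 116.] 0.73 [ 0.3756 -0.3774  0.068 ]
keeper_peg [173.  12.] 0.4 [ 0.4035 -0.3291  0.068 ]
```

View pics/w1.png

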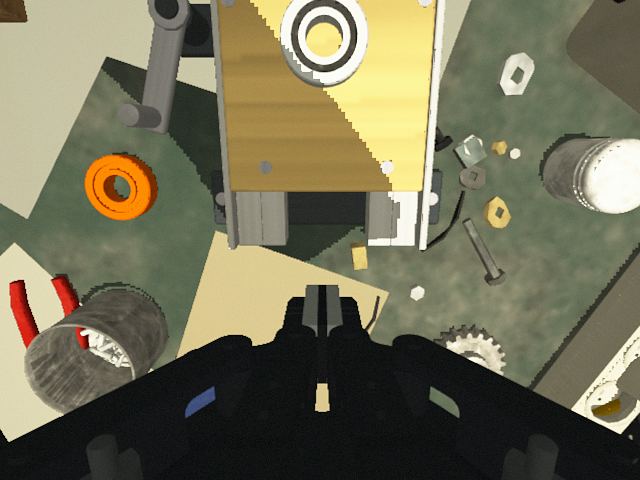

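The wrist view shows the rear edge of the board at row 190, centred on column 325, with the finger centred at 322. The way down is clear.

>>> servo_tool(motion="0 0 0.25 0; 0 0 0.25 0; 0 0 0.25 0; 0 0 0.15 0; 0 0 0.09 0; 0 0 0 0; 0 0 0 0")

```text
time: 3.52
tool_pos: [0.4703, -0.4646, 0.1096]
tool_rot: [2.287, 2.153, -0.0]
force: [0.9, 0.6, 0.5]
gripper_width: -0.0003
grasp_force: 0.0
```

>>> servo_tool(motion="0.05 0 0 0; 0.05 0 0 0; 0.05 0 0 0; 0.05 0 0 0; 0.03 0 0 0; 0.03 0 0 0; 0.03 0 0 0; 0.03 0 0 0; 0.03 0 0 0; 0.03 0 0 0")

```text
time: 4.35
tool_pos: [0.4728, -0.4265, 0.1092]
tool_rot: [2.287, 2.153, -0.001]
force: [-0.7, -2.8, 0.0]
gripper_width: -0.0
grasp_force: 1.7
```

>>> servo_tool(motion="0.03 0 0 0; 0.03 0 0 0; 0.03 0 0 0; 0.03 0 0 0; 0.03 0 0 0; 0.03 0 0 0; 0.03 0 0 0; 0.03 0 0 0; 0.03 0 0 0; 0.03 0 0 0; 0.03 0 0 0; 0.03 0 0 0")

```text
time: 5.35
tool_pos: [0.475, -0.3903, 0.1091]
tool_rot: [2.287, 2.153, -0.0]
force: [-0.3, -5.8, 2.8]
gripper_width: 0.0003
grasp_force: 2.5
```

>>> servo_tool(motion="0.015 0 0 0; 0.015 0 0 0; 0.015 0 0 0; 0.015 0 0 0; 0.015 0 0 0; 0.015 0 0 0")

```text
time: 5.85
tool_pos: [0.4755, -0.3815, 0.1091]
tool_rot: [2.287, 2.153, -0.0]
force: [-0.2, -4.5, 3.4]
gripper_width: -0.0001
grasp_force: 2.6
```

>>> servo_tool(motion="0.015 0 0 0; 0.015 0 0 0; 0.015 0 0 0; 0.015 0 0 0; 0.015 0 0 0")

```text
time: 6.27
tool_pos: [0.476, -0.374, 0.1091]
tool_rot: [2.287, 2.153, -0.0]
force: [-1.1, -5.4, 3.5]
gripper_width: 0.0001
grasp_force: 2.6
```

>>> servo_tool(motion="0.015 0 0 0; 0.015 0 0 0; 0.015 0 0 0")

```text
time: 6.52
tool_pos: [0.4762, -0.3695, 0.1091]
tool_rot: [2.287, 2.153, -0.0]
force: [-0.3, -4.3, 2.8]
gripper_width: 0.0003
grasp_force: 2.6
```

>>> servo_tool(motion="0.015 0 0 0; 0.015 0 0 0; 0.015 0 0 0")

```text
time: 6.77
tool_pos: [0.4763, -0.3642, 0.1083]
tool_rot: [-2.286, -2.153, -0.001]
force: [0.4, -5.5, 1.5]
gripper_width: -0.0001
grasp_force: 2.6
```

```bash
python3 - <<'E'
from h import *
np.set_printoptions(precision=4,suppress=True)
s=sense();print(s["tool_pos"],s["force"])
p=read_camera("top");r=trace(p,"board")
for q in r[:1]:
    c,_=cv2.findContours(q["region"].astype(np.uint8),0,1);w=np.array([atz(p,a,.051)[:2] for a in max(c,key=cv2.contourArea)[:,0]]).astype(np.float32);print(cv2.minAreaRect(w*1000),w.max(0),w.min(0))
cv2.imwrite("pics/t2.png",cv2.resize(p["color"][190:340,220:420,::-1],None,fx=4,fy=4,interpolation=cv2.INTER_CUBIC))
E
```

```text
[ 0.4763 -0.3642  0.1083] [ 0.3703 -5.542   1.5328]
((424.0392761230469, -343.92205810546875), (6.790946006774902, 8.490826606750488), 1.1678354740142822) [ 0.4275 -0.3397] [ 0.4206 -0.3482]
```

>>> servo_tool(motion="0.015 0 0 0; 0.015 0 0 0")

```text
time: 7.03
tool_pos: [0.4765, -0.3615, 0.1084]
tool_rot: [-2.286, -2.153, -0.0]
force: [0.1, -2.7, -0.7]
gripper_width: 0.0001
grasp_force: 1.1
```

View pics/t2.png

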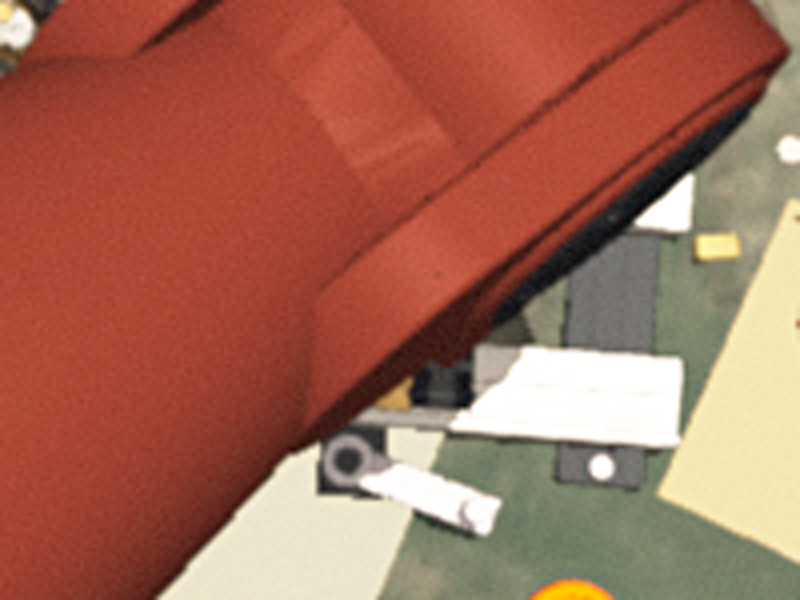

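The arm hides the board in the top view; only the keeper shows, unchanged. The friction sign and the force have changed, which fits the board dropping. I'll push a few mm more and see whether the force rises.

>>> servo_tool(motion="0.015 0 0 0; 0.015 0 0 0")

```text
time: 7.2
tool_pos: [0.4774, -0.3601, 0.1094]
tool_rot: [2.285, 2.151, -0.002]
force: [2.6, -12.1, -0.3]
gripper_width: -0.0
grasp_force: 5.6
```

The force jumped to 12 N and the tip stopped, so the board is against the notch walls. I'll back off, rise and check.

>>> servo_tool(motion="-0.1 0 0 0; -0.2 0 0 0; -0.2 0 0 0; -0.1 0 -0.2 0; 0 0 -0.3 0; 0 0 -0.3 0; 0 0 -0.2 0; 0 0 0 0; 0 0 0 0; 0 0 0 0")

```text
time: 8.03
tool_pos: [0.4729, -0.4185, 0.2077]
tool_rot: [-2.286, -2.153, -0.001]
force: [-0.1, -0.8, -0.5]
gripper_width: 0.0002
grasp_force: 0.0
```

```bash
python3 - <<'E'
from h import *
np.set_printoptions(precision=4,suppress=True)
from scipy.spatial.transform import Rotation as Ro
s=sense();p=read_camera("wrist");T=np.eye(4);T[:3,:3]=Ro.from_rotvec(s["tool_rot"]).as_matrix();T[:3,3]=s["tool_pos"]
print(s["tool_pos"],T[:3,0],s["force"])
p2=dict(p,cam_to_world=T@np.array(p["mount"]))
for k,z in dict(board=.03,board_rear=.0375,bearing=.045,keeper_pivot=.048,keeper_peg=.068).items():
    for r in landmark_of(p,k)[:2]: print(k,np.round(r["uv"]),round(r["score"],2),atz(p2,r["uv"],z))
cv2.imwrite("pics/w2.png",p["color"][:,:,::-1])
E
```

```text
[ 0.4729 -0.4185  0.2077] [0.0599 0.9982 0.0016] [-0.1011 -0.7567 -0.4677]
board [330.  33.] 0.63 [ 0.4852 -0.2891  0.03  ]
board_rear [327. 136.] 0.73 [ 0.48   -0.3492  0.0375]
bearing [138. 238.] 0.75 [ 0.352  -0.4062  0.045 ]
keeper_pivot [182.  98.] 0.56 [ 0.3959 -0.3222  0.048 ]
keeper_peg [152. 202.] 0.69 [ 0.3763 -0.38    0.068 ]
```

View pics/w2.png

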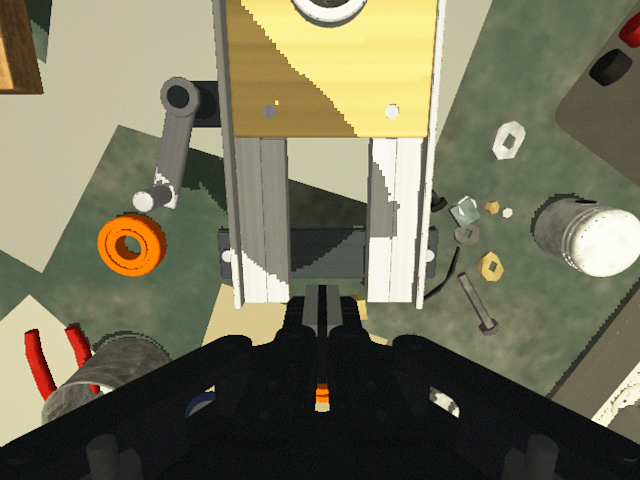

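The wrist view shows the board's rear edge at row 136, with its rear face at y ≈ -0.350 as expected for home. The keeper's pivot is at (180,97) and its peg at (147,200). I'll check the drop by apparent width, and by pixel calibration against both candidate heights.

```bash
python3 - <<'E'
import cv2,numpy as np
from rig import *
p=read_camera("wrist");M=np.array(p["mount"]);fx=p["fx"];print(fx,M[:3,3],M[:3,2])
for f,r0,tz in(("w1",190,.2067),("w2",136,.2077)):
    b=cv2.imread(f"pics/{f}.png").astype(int)
    W=[]
    for r in range(r0-14,r0-4):
        m=np.where((b[r,:,2]-b[r,:,0]>35)&(np.arange(640)>200)&(np.arange(640)<450))[0];W.append((m.min(),m.max(),m.max()-m.min()+1))
    print(f,W)
    r=r0-9
    for zt in(.051,.045):
        # depth of board top at this row (tool z is down)
        d=M[:3,:3]@np.array([0,(r-p["cy"])/p["fy"],1.]);s=(tz-zt-M[2,3])/d[2];print(zt,"expected width",.12*fx/s)
E
```

```text
364.57903232197043 [ 0.06899011 -0.0004258  -0.06907718] [-2.72440418e-01  5.09609942e-04  9.62172520e-01]
w1 [(np.int64(229), np.int64(423), np.int64(195)), (np.int64(229), np.int64(423), np.int64(195)), (np.int64(229), np.int64(423), np.int64(195)), (np.int64(229), np.int64(423), np.int64(195)), (np.int64(229), np.int64(423), np.int64(195)), (np.int64(229), np.int64(422), np.int64(194)), (np.int64(229), np.int64(422), np.int64(194)), (np.int64(229), np.int64(422), np.int64(194)), (np.int64(230), np.int64(422), np.int64(193)), (np.int64(230), np.int64(422), np.int64(193))]
0.051 expected width 195.87965948050072
0.045 expected width 190.78696370964494
w2 [(np.int64(232), np.int64(444), np.int64(213)), (np.int64(232), np.int64(444), np.int64(213)), (np.int64(233), np.int64(428), np.int64(196)), (np.int64(233), np.int64(443), np.int64(211)), (np.int64(233), np.int64(427), np.int64(195)), (np.int64(233), np.int64(427), np.int64(195)), (np.int64(202), np.int64(442), np.int64(241)), (np.int64(208), np.int64(427), np.int64(220)), (np.int64(210), np.int64(441), np.int64(232)), (np.int64(202), np.int64(438), np.int64(237))]
0.051 expected width 202.8313637928814
0.045 expected width 197.5806821044008
```

>>> servo_tool(motion="0.069 -0.275 0 0; 0.069 -0.275 0 0; 0.069 -0.275 0 0; 0.069 -0.275 0 0; 0.069 -0.275 0 0; 0 0 0 0; 0 0 0 0; 0 0 0 0")

```text
time: 9.05
tool_pos: [0.3383, -0.3765, 0.2092]
tool_rot: [2.287, 2.153, -0.0]
force: [-0.6, 0.4, 0.4]
gripper_width: 0.0001
grasp_force: 0.0
```

The width is 196 px, against 197.6 expected if dropped and 202.8 if not, so the board is seated. Now the keeper: go down behind the peg and swing it.

>>> servo_tool(motion="0 0 0.19 0; 0 0 0.19 0; 0 0 0.19 0; 0 0 0.19 0; 0 0 0 0; 0 0 0 0")

```text
time: 9.55
tool_pos: [0.3384, -0.3757, 0.1323]
tool_rot: [-2.285, -2.153, -0.001]
force: [0.2, -0.2, 1.0]
gripper_width: 0.0001
grasp_force: 0.0
```

>>> servo_tool(motion="0 0.06 0 0; 0 0.06 0 0; 0 0.06 0 0; 0 0.06 0 0; 0 0.06 0 0; 0 0.06 0 0; -0.02 0.06 0 0; -0.02 0.06 0 0; -0.01 0.06 0 0; 0 0 0 0")

```text
time: 10.38
tool_pos: [0.3926, -0.3846, 0.1328]
tool_rot: [2.286, 2.154, 0.0]
force: [1.0, 0.6, -0.4]
gripper_width: 0.0004
grasp_force: 0.0
```

```bash
python3 - <<'E'
from h import *
p=read_camera("wrist");cv2.imwrite("pics/w3.png",p["color"][:,:,::-1])
E
```

```text
(no output)
```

View pics/w3.png

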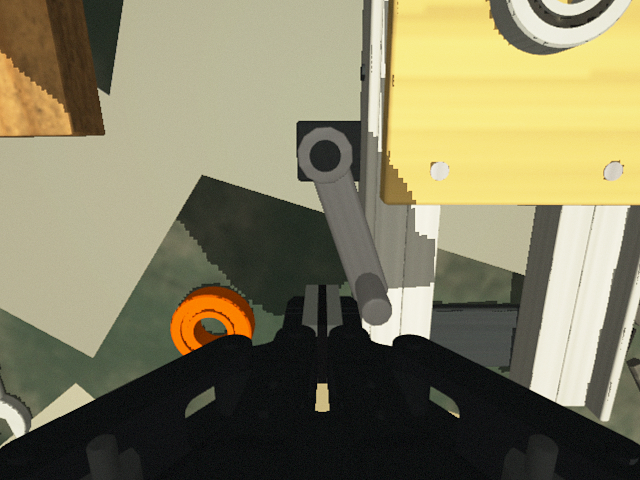

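The wrist view shows the finger against the peg at (375,305). The keeper has already swung to about +0.35 rad and is over the guide. I'll go on round the arc.

>>> servo_tool(motion="0.01 0.057 0 0; 0.01 0.057 0 0; 0.01 0.057 0 0; 0.025 0.055 0 0; 0.025 0.055 0 0; 0.025 0.055 0 0; 0.04 0.045 0 0; 0.04 0.045 0 0; 0.04 0.045 0 0; 0.05 0.035 0 0; 0.05 0.035 0 0; 0 0 0 0")

```text
time: 11.43
tool_pos: [0.4484, -0.3542, 0.133]
tool_rot: [2.286, 2.155, 0.001]
force: [0.8, -0.5, 0.4]
gripper_width: -0.0001
grasp_force: 0.0
```

>>> servo_tool(motion="0.04 0.015 0 0; 0.04 0.01 0 0; 0.03 0.01 0 0; 0.02 0 0 0")

```text
time: 11.77
tool_pos: [0.4521, -0.3423, 0.133]
tool_rot: [2.287, 2.153, -0.001]
force: [0.4, -8.4, -2.3]
gripper_width: 0.0001
grasp_force: 4.6
```

The force rose to 8 N at the position predicted for the stop. I'll back off along -x, rise and move clear.

>>> servo_tool(motion="-0.1 0 0 0; -0.2 0 0 0; -0.2 0 0 0; 0 0 -0.2 0; 0 0 -0.3 0; -0.2 0 -0.3 0; 0 0 0 0; 0 0 0 0; 0 0 0 0")

```text
time: 12.52
tool_pos: [0.4474, -0.4125, 0.2123]
tool_rot: [-2.287, -2.153, -0.0]
force: [0.1, 0.1, 0.2]
gripper_width: 0.0
grasp_force: 0.0
```

```bash
python3 - <<'E'
from h import *
np.set_printoptions(precision=4,suppress=True)
s=sense();print(s["tool_pos"],s["force"])
p=read_camera("wrist");cv2.imwrite("pics/w4.png",p["color"][:,:,::-1])
E
```

```text
[ 0.4474 -0.4125  0.2123] [0.1334 0.106  0.2062]
```

View pics/w4.png

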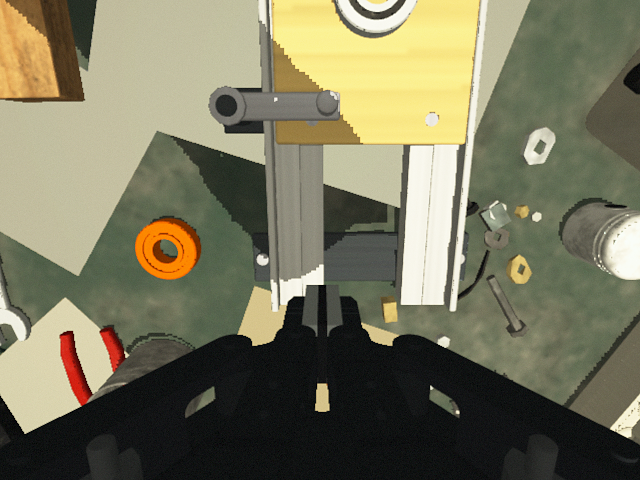

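The keeper lies square across the board's edge, from its pivot at (227,105) to the peg at (328,102). The board is home, the bearing is on it at (376,8), and the arm is clear. Handing in.

```bash
python3 -c "
from rig import *
print(close_job())"
```

```text
the job is handed in; nothing more can be done
None
```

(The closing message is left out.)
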